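# Load the setting plug and unclip the carrier from its dock

## Task

Of the three setting plugs on the bench, take the one whose foot properly fits the round socket in the clip-in carrier, set it upright and fully home in the socket and let go of it. Then pinch the carrier's two side catches together between the fingers, lift the carrier straight out of its dock with the plug in it, and finish while still holding it by the pinched catches, level and still, at least 10 cm higher than it sat. Leave the other two plugs standing where they are and do not disturb the tin, the steel block or the flask.

Things in the scene. Friction and masses are not known exactly. Their poses are not given: they have to be found in the camera images.
- dock: the dock, a fixed dark steel plate 104 (its x) x 96 (its y) x 8 mm on the bench with two grey side walls at its +y and -y sides; walls and stops rise no higher than 27 mm above the bench. Inward lips on the walls hold the carrier's catches down. Origin: centre of the underside, on the bench. Position and yaw vary
- carrier: the clip-in carrier sitting in the dock, a loose aluminium block 70 (its x) x 40 (its y) x 42 mm, about 0.24 kg with its two black catches. Origin: centre of the block's underside, 8 mm above the bench when docked; axes parallel to the dock's, z up; about 1.5 mm of play sideways. The catches stand along its +y and -y sides and it cannot leave the dock until both are pressed in. It comes out straight upward and is clear of the dock after 20 mm
- carrier_grip (a point): point midway between the two catches at the height to pinch them, 44 mm above the carrier's underside (52 mm above the bench when docked). Pinch along the carrier's y axis: the catches are upright black plates 28 mm wide (along x) with outer faces 60 mm apart when sprung out and 48 mm apart when fully pinched; they reach up to 54 mm above the carrier's underside and are free to grip from 20 mm above it upward
- socket_mouth (a point): mouth centre of the round socket in the carrier's top face, 42 mm above its underside; socket 28 mm across, 18 mm deep, flat floor, 2 mm bevelled rim; z up. The catches rise 12 mm above this face, inner faces 26 mm off along y: fingers letting go of a plug here have room only opening along the carrier's x. A plug fully home has its top 37 mm and its centre 9.5 mm above this face
- catch_left (a joint): inward travel of the catch on the carrier's +y side, m: 0 sprung out (locked), 0.006 fully pressed; it lets go of the dock beyond about 0.0035 (a little more or less as the carrier sits to one side); spring 2 N at the start to 5 N fully in
- catch_right (a joint): the same for the catch on the carrier's -y side
- plug_small_center (a point): centre (half-way up, 27.5 mm above the foot's underside) of the thin-footed setting plug: turned plain steel, 55 mm tall, standing upright and loose on the bench, about 0.09 kg; its round foot is 20 mm across and 18 mm tall (2 mm bevel below), above it from 20 mm up to the top is a plain round handle 16 mm across. z axis up along the plug
- plug_mid_center (a point): centre (half-way up, 27.5 mm above the foot's underside) of the middle-footed setting plug: turned plain steel, 55 mm tall, standing upright and loose on the bench, about 0.09 kg; its round foot is 26 mm across and 18 mm tall (2 mm bevel below), above it from 20 mm up to the top is a plain round handle 16 mm across. z axis up along the plug
- plug_large_center (a point): centre (half-way up, 27.5 mm above the foot's underside) of the thick-footed setting plug: turned plain steel, 55 mm tall, standing upright and loose on the bench, about 0.09 kg; its round foot is 32 mm across and 18 mm tall (2 mm bevel below), above it from 20 mm up to the top is a plain round handle 16 mm across. z axis up along the plug
- grease_tin: round tin, 70 mm across, 31 mm tall; bystander, not part of the job; origin at the centre of its underside
- gauge_block: ground steel setting block, 30x35x28 mm; bystander, not part of the job; origin at the centre of its underside
- tea_flask: upright drinking flask, 86 mm across, 170 mm tall; bystander, not part of the job; origin at the centre of its underside
Things that resemble listed ones, but are neither listed nor needed, are in the scene too. What is shaped like the part that bears plug_mid_center but red is not meant.

How it is judged:
On the way:
1. the plug that fits stands fully home in the carrier's socket, upright and let go, with the carrier still in its dock (z of plug_mid_center in the frame of socket_mouth between 0.005 and 0.012 m and horizontal distance between plug_mid_center and socket_mouth below 0.006 m and angle between plug_mid's own z axis and vertical below 0.12 rad and contact force between the fingers and plug_mid below 0.05 N and distance of carrier from where it was at the start of the episode below 0.01 m), for 0.2 s.
At the end, for the whole second after the job is handed in: carrier level (0.2 rad), still, at least 95 mm above where it sat, clear of the dock, held by both catches, each pinched in over 3.5 mm; the 26 mm plug home in its socket (2.5 mm in height, 6 mm sideways), not touched by the fingers; the other plugs standing (z of plug_mid_center in the frame of socket_mouth between 0.005 and 0.012 m and horizontal distance between plug_mid_center and socket_mouth below 0.006 m and distance of carrier from where it was at the start of the episode above 0.095 m and z of carrier_grip in the frame of dock above 0.147 m and angle between carrier's own z axis and vertical below 0.2 rad and value of joint each of catch_left, catch_right above 0.0035 m and contact force between the fingers and catch_left above 1 N and contact force between the fingers and catch_right above 1 N and contact force between carrier and dock below 0.05 N and contact force between the fingers and plug_mid below 0.05 N and linear speed of carrier below 0.03 m/s and angle between each of plug_small, plug_large's own z axis and vertical below 0.1 rad); the arm keeps its last pose, push and grip.
It fails at once if plug small (a plug that does not fit) is knocked over or moved more than 30 mm (distance of plug_small_center from where it was at the start of the episode above 0.03 m or angle between plug_small's own z axis and vertical above 0.4 rad).
It fails at once if plug large (a plug that does not fit) is knocked over or moved more than 30 mm (distance of plug_large_center from where it was at the start of the episode above 0.03 m or angle between plug_large's own z axis and vertical above 0.4 rad).
It fails at once if the grease tin is moved more than 20 mm (distance of grease_tin from where it was at the start of the episode above 0.02 m).
It fails at once if the gauge block is moved more than 20 mm (distance of gauge_block from where it was at the start of the episode above 0.02 m).
It fails at once if the tea flask is moved more than 20 mm (distance of tea_flask from where it was at the start of the episode above 0.02 m).
It also fails if it takes over 64 s, if anything falls off the work surface, if the arm or the gripper's body presses on something with over 40 N, if the wrist force passes 120 N, or if a joint passes its speed limit or range.

## Robot

A 6-joint arm with a two-finger parallel gripper is mounted at the origin on a cart in front of the work surface, level with it; the furniture and walls round the work are solid. World frame = base frame: x ahead of the robot, y to its left, z up, the work surface at z = 0. Lengths are in m, angles in rad, forces in N, time in s.
With the tool pointing down it reaches from about 0.35 to 0.85 m from the base axis. Payload 8.1 kg.
Tool frame: the origin (TCP) lies between the finger pads; the fingertips stand nose_length ahead of it and the grasp point (between the pads) lies 2 mm behind it (nose_length is the distance from the TCP to the fingertips, in m); z points along the fingers, x is the direction in which the jaws open and shut, and the axes are right-handed (so a half turn about z gives the same grasp; the last joint's range is limited). The gripper opens to 93 mm and grips with 3 to 60 N. Pads are 15 mm wide; open, the fingers measure 128 mm over their backs; the gripper's body (75 mm by 188 mm) begins 65 mm behind the grasp point.
Start: joints at [-1.352, 0.13, 1.488, -0, 1.523, -0.085], TCP at [0.18, -0.573, 0.236] pointing down, gripper open.
Joint ranges: [-2.96, 2.96], [-0.89, 2.26], [0.02, 2.5], [-1.34, 4.48], [0, 2.73], [-2.66, 2.66]. Speed limits (rad/s): [2.39, 2.39, 2.79, 3.14, 3.14, 3.14].

## Interface

Orientations are given as a rotation vector (axis times angle).
In Python, from plant import * gives the robot as it stands.
- The arm moves only by the tool carry_out, never from a script. Its argument "steps" is a list of rows, each an object with "xyz": the shift along the world's x, y, z in cm, a list of three; "rot": the turn, a rotation vector about the world's x, y, z in degrees, a list of three. In form: [{"xyz": [tx, ty, tz], "rot": [rx, ry, rz]}, ...]. A call has 1 to 10 rows; each row is the pose to reach, as a shift and turn from the pose commanded when the call began; what a row does not reach only later rows make up. A row lasts 1/10 s, in which the tool goes at most 50 mm and 8.59 degrees, less where a joint would pass 70% of its speed; a pose out of reach is approached as far as the arm can. A call with a gripper value outside its range is refused whole. "grip" is the opening, from 0 (shut) to 1 (fully open), set as the call begins (left out, the last holds). The fingers move at their own pace and stop on an object; "force" is the grip in N (left out, the last holds). Time passes only in rows, so rows that repeat a pose let the fingers close. It gives the time, the measured TCP pose, the force and the opening at its end, in the units of the state.
- read_state(): the state, without advancing time (a new reading comes with each control period).
- read_camera(name): name is "scene" or "top" or "wrist"; returns the picture (480x640x3 uint8, red, green, blue); there is no depth.
- calibration(name): a dict with "fov_y" (degrees; the focal length in pixels is half the picture's height over the tangent of half this angle, whatever the lens; pixels are square), "cx", "cy" (the principal point, pixels), "xyz" and "attitude" of the camera in the world. Camera axes: x right, y down, z forward; pixel columns grow to the right and rows downward; lengths in m; the calibration is good to about 2 mm. A picture is of the moment at which its call begins: read the wrist's pose just before it. calibration takes no time and is no camera call; for the wrist camera it gives the pose at the moment of the call.
- close_job(): hands the job in, once; it reports no verdict.
The state is a dict: "t": time; "q": joint angles; "dq": joint speeds; "joint_torque": joint torques, N m; "tool_pos": TCP position; "orientation": TCP orientation; "force": force on the tool from outside, world axes, zero at the start; "wrist_torque": the same for the moment, N m; "opening": finger opening in m.
Only numpy, scipy, OpenCV 4.12 (cv2) and the standard library are available. Lean on these libraries where they do the work, as an engineer would, in place of code of your own. Each camera call takes 0.05 s, during which the arm holds its last target.

## Working session

There is one attempt and no reset: what is moved stays moved. The work goes in short steps, Python scripts to look and compute and a tool call to move; the robot and the scene stay as the last step left them, time stands still between calls to the robot, and variables do not carry over. Pictures are saved under pics/ and viewed, and the job is handed in when it is done.

Besides the shell and the picture viewer there is one more tool, called after "Emit:" in YAML: its name, and indented under it one key for each argument. carry_out: Moves the arm, as the interface text tells. Its arguments: {"type":"object","properties":{"steps":{"type":"array","items":{"type":"object","properties":{"xyz":{"type":"array","items":{"type":"number"}},"rot":{"type":"array","items":{"type":"number"}}}}},"grip":{"type":"number"},"force":{"type":"number"}},"required":["steps"]}

```bash
ls; mkdir -p pics
python3 - <<'E'
from plant import *
import cv2
s=read_state()
for k in s: print(k,s[k])
for n in ("scene","top","wrist"):
    c=calibration(n); print(n,c)
    cv2.imwrite(f"pics/{n}0.png",cv2.cvtColor(read_camera(n),cv2.COLOR_RGB2BGR))
import plant; print([x for x in dir(plant) if not x.startswith('_')])
E
```

```text
pics
t 0.0
q [-1.35235795e+00  1.31153493e-01  1.48929842e+00  2.21564531e-05
  1.52299018e+00 -8.53993124e-02]
dq [-0.00015044  0.00014443 -0.00158494  0.00053816  0.00047597  0.00092678]
joint_torque [ 1.98099051e-04 -5.59850049e+01 -4.91750872e+01  7.66023318e-02
  3.51210753e-02 -1.23903587e-04]
tool_pos [ 0.1794214  -0.57197402  0.23458149]
orientation [-2.53104158e+00  1.85894396e+00  2.16246696e-03]
force [ 0.16104282 -0.55089202  0.50922281]
wrist_torque [-0.002329   -0.00116851  0.04170986]
opening 0.09311465765893494
scene {'fov_y': 45.09480282562533, 'cx': 325.0208016694694, 'cy': 241.84226279713056, 'xyz': array([0.08699506, 0.53312887, 0.64158363]), 'attitude': array([-0.80032317,  2.43982619, -1.28921586])}
top {'fov_y': 55.53378099964362, 'cx': 324.48939817858576, 'cy': 238.90882375352876, 'xyz': array([ 0.43341404, -0.16103185,  0.89743477]), 'attitude': array([-2.09797707,  2.14194892, -0.19642285])}
wrist {'fov_y': 62.673538907301875, 'cx': 321.6599030605979, 'cy': 238.03812156822735, 'xyz': array([ 0.2492397 , -0.55096705,  0.38340261]), 'attitude': array([ 2.35188111, -1.72672694, -0.23537718])}
['IKError', 'calibration', 'close_job', 'nose_length', 'read_camera', 'read_state']
```

View pics/scene0.png

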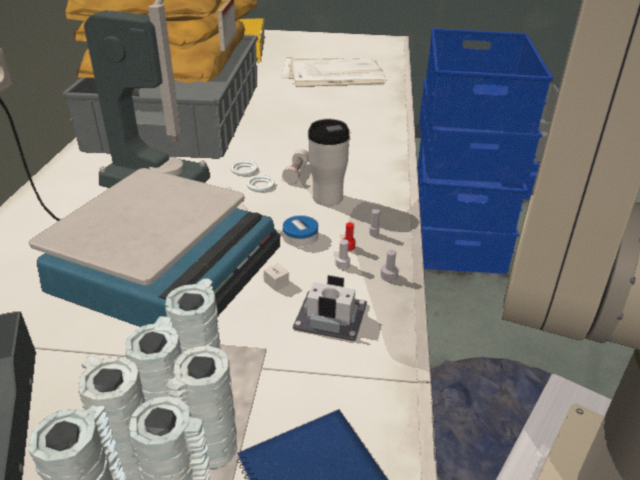

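View pics/top0.png

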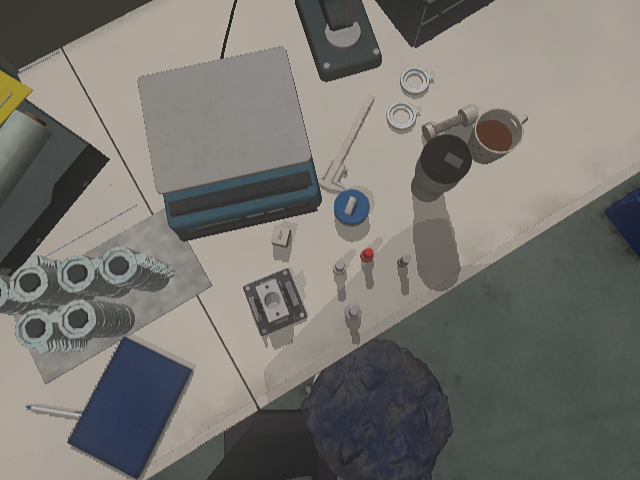

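View pics/wrist0.png

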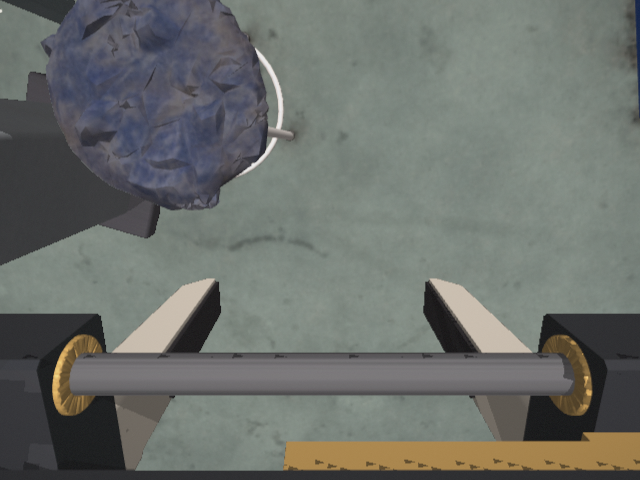

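The top view shows grey plugs at about (340,268), (404,261) and (352,313), a red decoy at (367,255), and the dock at (274,302). I'll enlarge these and project them.

```bash
cat > h.py <<'E'
import numpy as np, cv2
from scipy.spatial.transform import Rotation as R
from plant import *
def K(c):
    f=240/np.tan(np.radians(c['fov_y'])/2); return f
def ray(c,u,v):
    f=K(c); d=np.array([(u-c['cx'])/f,(v-c['cy'])/f,1.0])
    return np.array(c['xyz']),R.from_rotvec(c['attitude']).as_matrix()@d
def onz(c,u,v,z):
    o,d=ray(c,u,v); return o+d*(z-o[2])/d[2]
def proj(c,p):
    q=R.from_rotvec(c['attitude']).as_matrix().T@(np.array(p)-c['xyz']); f=K(c)
    return np.array([c['cx']+f*q[0]/q[2],c['cy']+f*q[1]/q[2]])
def tri(c1,p1,c2,p2):
    o1,d1=ray(c1,*p1);o2,d2=ray(c2,*p2)
    A=np.stack([d1,-d2],1);t=np.linalg.lstsq(A,o2-o1,rcond=None)[0]
    a=o1+d1*t[0];b=o2+d2*t[1];return (a+b)/2,np.linalg.norm(a-b)
def shot(n,name):
    c=calibration(n);im=cv2.cvtColor(read_camera(n),cv2.COLOR_RGB2BGR)
    cv2.imwrite(f"pics/{name}.png",im);return c,im
E
python3 - <<'E'
from h import *
im=cv2.imread('pics/scene0.png')
a=cv2.resize(im[190:345,255:425],None,fx=4.6,fy=3.8 and 4.6*0.8,interpolation=cv2.INTER_CUBIC)
a=cv2.resize(im[195:345,255:425],None,fx=4,fy=4,interpolation=cv2.INTER_CUBIC); cv2.imwrite('pics/sc_crop.png',a)
im=cv2.imread('pics/top0.png')
a=cv2.resize(im[215:345,230:425],None,fx=4,fy=4,interpolation=cv2.INTER_CUBIC); cv2.imwrite('pics/top_crop.png',a)
c=calibration('top')
for n,u,v,z in [('A',340,268,.055),('B',404,261,.055),('C',352,313,.055),('red',367,255,.055),('dock',274,302,.05),('tin',352,206,.031),('blk',282,236,.028),('flask',445,160,.17)]:
    print(n,onz(c,u,v,z).round(4))
print(nose_length() if callable(nose_length) else nose_length)
E
```

```text
A [ 0.5392 -0.1866  0.055 ]
B [ 0.5498 -0.3061  0.055 ]
C [ 0.4562 -0.2063  0.055 ]
red [ 0.5625 -0.2376  0.055 ]
dock [ 0.4793 -0.0633  0.05  ]
tin [ 0.664  -0.2141  0.031 ]
blk [ 0.6075 -0.0763  0.028 ]
flask [ 0.7032 -0.364   0.17  ]
0.017
```

View pics/sc_crop.png

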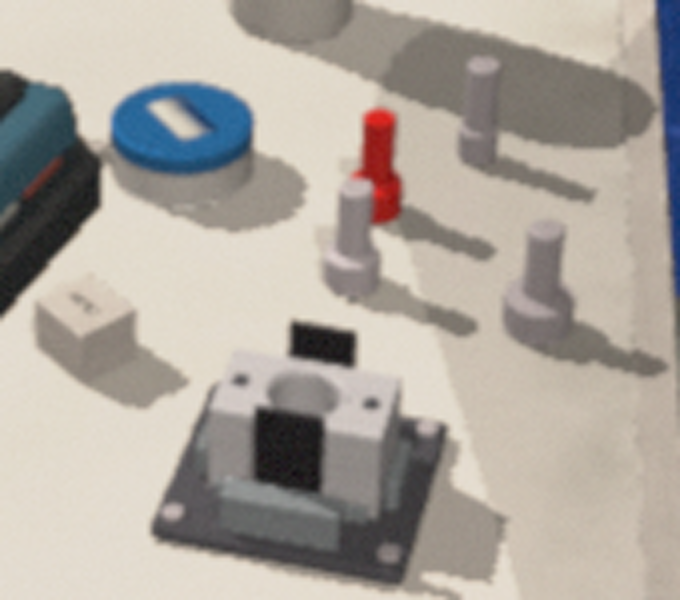

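View pics/top_crop.png

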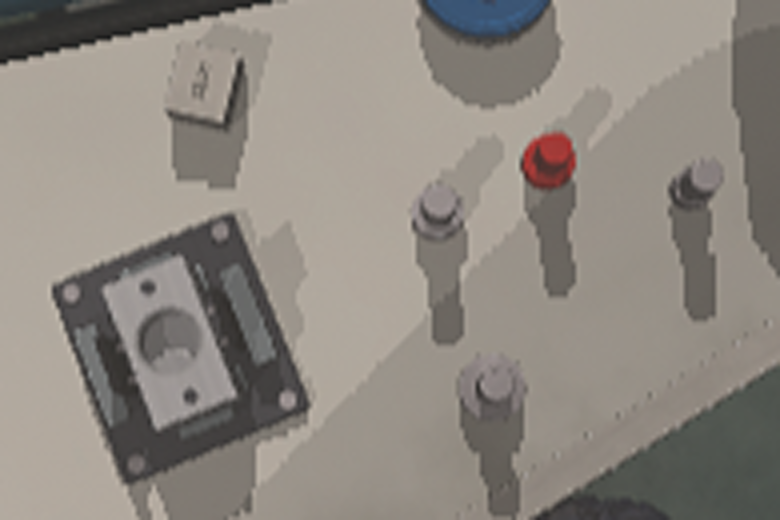

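Foot widths in the scene crop:
- A (crop 352,275) is about 55 px.
- B (478,148) is about 38 px.
- C (540,310) is about 68 px.

That matches 26, 20 and 32 mm, so A, the grey plug in front of the red decoy, is the mid plug. Next I'll refine the carrier and plug A.

Run:
```python
from h import *
c=calibration('top'); im=cv2.imread('pics/top0.png')
S=8
def fix(p,x0,y0,s): return (np.array(p)+.5)/s-.5+[x0,y0]
# carrier face
x0,y0=240,260
up=cv2.resize(im[y0:345,x0:310],None,fx=S,fy=S,interpolation=cv2.INTER_CUBIC)
g=cv2.cvtColor(up,cv2.COLOR_BGR2GRAY)
m=(g>150).astype(np.uint8); m[:,:]=m
n,l,st,ce=cv2.connectedComponentsWithStats(m)
# component near face
for i in range(1,n):
    if st[i,4]>1000: print(i,st[i],ce[i])
cv2.imwrite('pics/cm.png',np.hstack([up,cv2.cvtColor(m*255,cv2.COLOR_GRAY2BGR)])[:600,:])
# dock corners by rivet/corner crop coords
cor=[(52,287),(233,212),(308,408),(130,482)]
P=[onz(c,*(fix(p,230,215,4)),.008) for p in cor]; print(np.round(P,4)); print('dock c',np.mean(P,0).round(4))
for i in range(4):
    d=P[(i+1)%4]-P[i]; print(np.linalg.norm(d[:2]).round(4),np.degrees(np.arctan2(d[1],d[0])).round(2))
cor=[(103,290),(185,255),(238,400),(158,432)]
P=[onz(c,*(fix(p,230,215,4)),.050) for p in cor]; print('car c',np.mean(P,0).round(4))
for i in range(4):
    d=P[(i+1)%4]-P[i]; print(np.linalg.norm(d[:2]).round(4),np.degrees(np.arctan2(d[1],d[0])).round(2))
cs=calibration('scene')
print(tri(c,fix((440,200),230,215,4),cs,fix((356,188),255,195,4)))
```

```text
1 [     0      0    560    680 142909] [226.31998684 269.63649595]
2 [  129   156   261   339 28846] [256.60084587 322.8871594 ]
10 [ 216  610   40   70 1569] [232.62460166 651.26322498]
[[ 0.513   0.0028  0.008 ]
 [ 0.5479 -0.0857  0.008 ]
 [ 0.4523 -0.1213  0.008 ]
 [ 0.4192 -0.0358  0.008 ]]
dock c [ 0.4831 -0.06    0.008 ]
0.0951 -68.45
0.102 -159.57
0.0917 111.18
0.1014 22.35
car c [ 0.482  -0.0602  0.05  ]
0.0411 -67.87
0.0714 -160.09
0.0392 110.48
0.0703 21.48
(array([ 0.54661983, -0.18559299,  0.05344724]), np.float64(0.0020753595321363117))
```

View pics/cm.png

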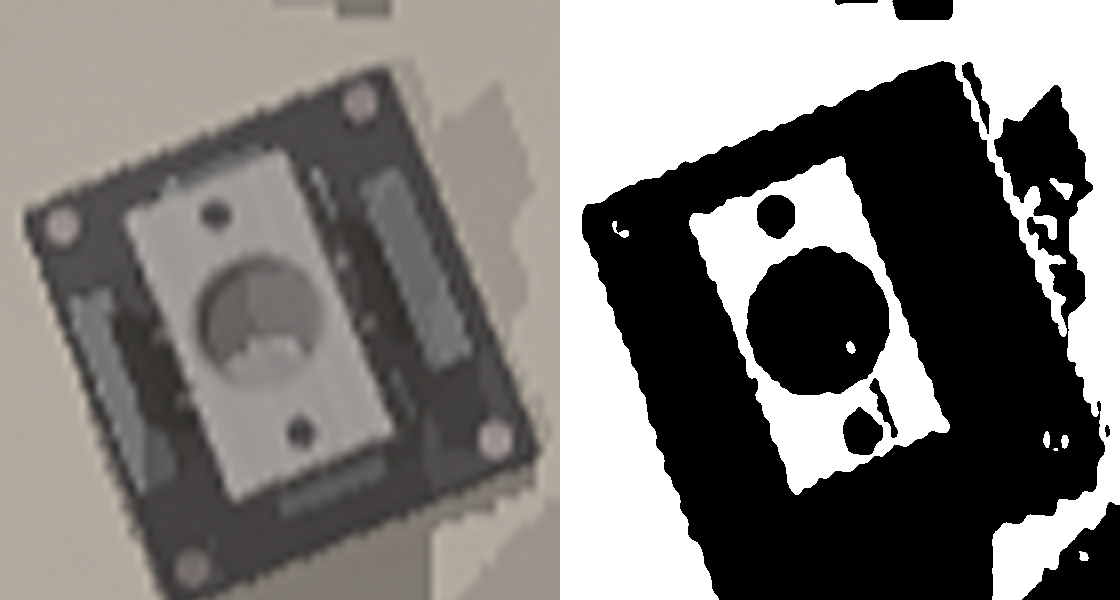

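Both views agree that plug A is at about (0.545,-0.186). The carrier is at about (0.482,-0.060) with a yaw of about 21.3°. I'll move to a hover with the jaws along the carrier's x.

Emit:
carry_out:
  steps:
    - {"xyz":[4,4,0],"rot":[0,0,8]}
    - {"xyz":[8,8,0],"rot":[0,0,16]}
    - {"xyz":[12,12,0],"rot":[0,0,24]}
    - {"xyz":[16,16,0],"rot":[0,0,32]}
    - {"xyz":[20,20,0],"rot":[0,0,40]}
    - {"xyz":[24,24,0],"rot":[0,0,48]}
    - {"xyz":[28,28,0],"rot":[0,0,56]}
    - {"xyz":[31,32,0],"rot":[0,0,64]}
    - {"xyz":[34,35.5,-1],"rot":[0,0,72]}
    - {"xyz":[36.5,38.7,-2],"rot":[0,0,80]}
  grip: 1

```text
t: 1.15
tool_pos: [0.5247, -0.2097, 0.222]
orientation: [3.134, 0.212, 0.002]
force: [1.6, -0.6, 0.8]
opening: 0.0927
```

Emit:
carry_out:
  steps:
    - {"xyz":[0,0,-1],"rot":[0,0,7]}
    - {"xyz":[0,0,-2],"rot":[0,0,13.9]}
    - {"xyz":[0,0,-2],"rot":[0,0,13.9]}
    - {"xyz":[0,0,-2],"rot":[0,0,13.9]}

```text
t: 1.55
tool_pos: [0.523, -0.2114, 0.2013]
orientation: [-3.088, -0.575, 0.001]
force: [-0.1, 0.9, 0.1]
opening: 0.0928
```

Run:
```python
from h import *
s=read_state();print(s['t'],s['tool_pos'],s['orientation'],s['force'])
print(R.from_rotvec(s['orientation']).as_matrix().round(3))
c,im=shot('wrist','w1');print(c)
```

```text
1.55 [ 0.52298519 -0.21136326  0.2013417 ] [-3.08800594e+00 -5.74883544e-01  1.06584677e-03] [-0.08983542  0.86886916  0.13237176]
[[ 0.933  0.36  -0.001]
 [ 0.36  -0.933  0.   ]
 [-0.001 -0.001 -1.   ]]
{'fov_y': 62.673538907301875, 'cx': 321.6599030605979, 'cy': 238.03812156822735, 'xyz': array([ 0.49640738, -0.14356055,  0.35008138]), 'attitude': array([2.82960595, 0.52704136, 0.07002492])}
```

View pics/w1.png

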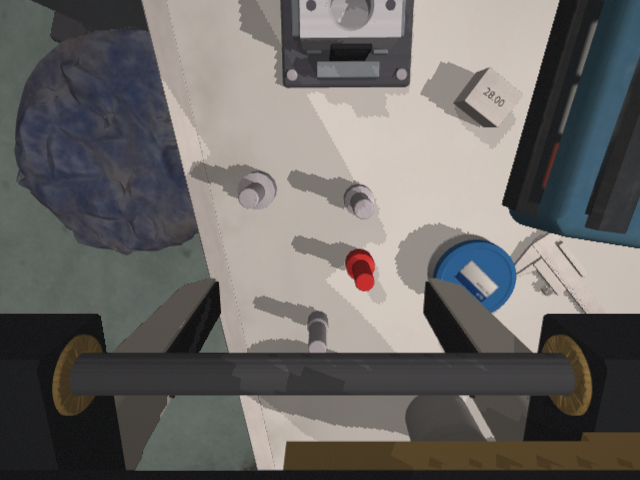

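The wrist view has A at top (363,209) and foot (357,198), C at (257,190), B at (318,330), the red decoy at (361,268), and the dock at (347,45). Enlarging to measure.

Run:
```python
from h import *
im=cv2.imread('pics/w1.png')
a=cv2.resize(im[0:100,270:430],None,fx=5,fy=5,interpolation=cv2.INTER_CUBIC);cv2.imwrite('pics/w1a.png',a)
a=cv2.resize(im[160:300,225:400],None,fx=4,fy=4,interpolation=cv2.INTER_CUBIC);cv2.imwrite('pics/w1b.png',a)
```

```text
(no output)
```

View pics/w1a.png

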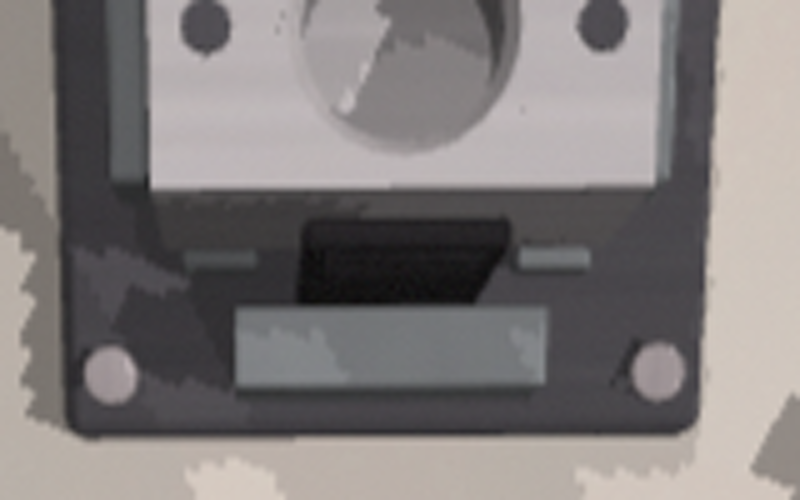

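View pics/w1b.png

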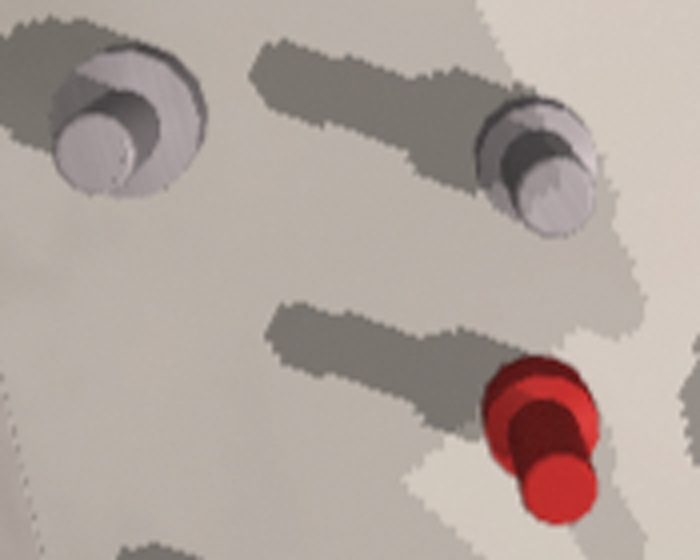

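Run:
```python
from h import *
c=calibration('wrist')
fa=lambda p:(np.array(p)+.5)/5-.5+[270,0]
fb=lambda p:(np.array(p)+.5)/4-.5+[225,160]
print('A top',onz(c,*fb((557,196)),.055),'A foot top',onz(c,*fb((537,157)),.018))
for nm,l,r in [('foot A',(478,160),(597,160)),('foot C',(53,120),(206,120))]:
    print(nm,np.linalg.norm(onz(c,*fb(l),.016)-onz(c,*fb(r),.016)))
for nm,l,r in [('edge',(151,188),(657,186)),('holes',(206,25),(604,25))]:
    L=onz(c,*fa(l),.05);Rr=onz(c,*fa(r),.05);d=Rr-L
    print(nm,L.round(4),Rr.round(4),np.linalg.norm(d),np.degrees(np.arctan2(d[1],d[0])),'mid',((L+Rr)/2).round(4))
L=onz(c,*fa((151,188)),.05);Rr=onz(c,*fa((657,186)),.05);d=(Rr-L)/np.linalg.norm(Rr-L);n=np.array([-d[1],d[0],0])
print('centre',(L+Rr)/2+n*.02)
```

```text
A top [ 0.54738438 -0.18618755  0.055     ] A foot top [ 0.54651997 -0.18523511  0.018     ]
foot A 0.025505721496117465
foot C 0.03256892893306546
edge [ 0.4601 -0.0914  0.05  ] [ 0.5255 -0.0659  0.05  ] 0.07020256488520708 21.298271347527262 mid [ 0.4928 -0.0786  0.05  ]
holes [ 0.4601 -0.0697  0.05  ] [ 0.5106 -0.0503  0.05  ] 0.05415103437619371 21.093014618716 mid [ 0.4853 -0.06    0.05  ]
centre [ 0.48552354 -0.05998845  0.05      ]
```

Foot widths of 25.5 mm (A) and 32.6 mm (C) confirm that A is the mid plug. It stands at (0.547,-0.186). I'll go above it with the fingers partly closed, then descend.

Emit:
carry_out:
  steps:
    - {"xyz":[1.2,1.2,0],"rot":[0,0,0]}
    - {"xyz":[2.4,2.5,0],"rot":[0,0,0]}
    - {"xyz":[2.4,2.5,-4],"rot":[0,0,0]}
    - {"xyz":[2.4,2.5,-8],"rot":[0,0,0]}
    - {"xyz":[2.4,2.5,-10],"rot":[0,0,0]}
    - {"xyz":[2.4,2.5,-10],"rot":[0,0,0]}
    - {"xyz":[2.4,2.5,-10],"rot":[0,0,0]}
  grip: 0.6

```text
t: 2.3
tool_pos: [0.5481, -0.1859, 0.1022]
orientation: [-3.087, -0.581, -0.001]
force: [-0.3, -0.1, 0.7]
opening: 0.0559
```

Run:
```python
from h import *
s=read_state();print(s['t'],s['tool_pos'],s['opening'],s['force'])
c,im=shot('wrist','w2')
a=cv2.resize(im[200:400,180:460],None,fx=2.8,fy=2.8,interpolation=cv2.INTER_CUBIC);cv2.imwrite('pics/w2a.png',a)
p=s['tool_pos']
for z in (.055,.018): print(proj(c,[p[0],p[1],z]))
```

```text
2.3 [ 0.54807411 -0.18588458  0.10223854] 0.055854111096081564 [-0.32233153 -0.05712495  0.68721564]
[322.58536405 273.15545062]
[322.42814962 252.2095825 ]
```

View pics/w2a.png

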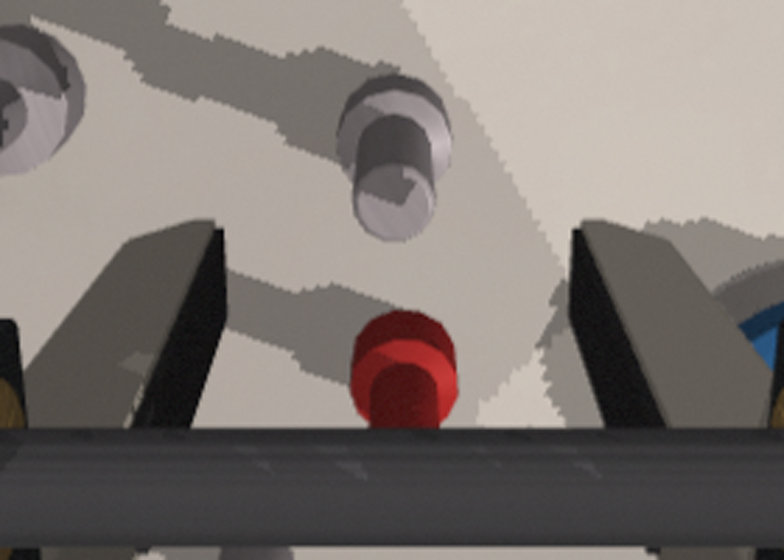

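The wrist crop shows plug A's top at (320.7,272.5) against a prediction of (322.6,273.2), so it's centred between the fingers. I'll descend and grip.

Emit:
carry_out:
  steps:
    - {"xyz":[-0.05,0,-2],"rot":[0,0,0]}
    - {"xyz":[-0.05,0,-4],"rot":[0,0,0]}
    - {"xyz":[-0.05,0,-5.5],"rot":[0,0,0]}
    - {"xyz":[-0.05,0,-6],"rot":[0,0,0]}
    - {"xyz":[-0.05,0,-6],"rot":[0,0,0]}
    - {"xyz":[-0.05,0,-6],"rot":[0,0,0]}

```text
t: 2.95
tool_pos: [0.5476, -0.1868, 0.0427]
orientation: [3.087, 0.58, 0.002]
force: [0.6, -0.5, 0.6]
opening: 0.0557
```

Emit:
carry_out:
  steps:
    - {"xyz":[0,0,0],"rot":[0,0,0]}
    - {"xyz":[0,0,0],"rot":[0,0,0]}
    - {"xyz":[0,0,0],"rot":[0,0,0]}
    - {"xyz":[0,0,0],"rot":[0,0,0]}
    - {"xyz":[0,0,0],"rot":[0,0,0]}
    - {"xyz":[0,0,0],"rot":[0,0,0]}
    - {"xyz":[0,0,0],"rot":[0,0,0]}
  grip: 0
  force: 15

```text
t: 3.65
tool_pos: [0.5468, -0.1864, 0.0415]
orientation: [3.087, 0.581, -0.0]
force: [0.4, -0.2, -0.3]
opening: 0.0154
```

Gripped, with the opening at 15.4 mm. Next I'll lift and carry it over the socket.

Emit:
carry_out:
  steps:
    - {"xyz":[0,0,2],"rot":[0,0,0]}
    - {"xyz":[0,0,5],"rot":[0,0,0]}
    - {"xyz":[0,0,8],"rot":[0,0,0]}
    - {"xyz":[-1.5,3,8],"rot":[0,0,0]}
    - {"xyz":[-3,6.5,8],"rot":[0,0,0]}
    - {"xyz":[-5,10,8],"rot":[0,0,0]}
    - {"xyz":[-6.15,12.6,8],"rot":[0,0,0]}
    - {"xyz":[-6.15,12.6,8],"rot":[0,0,0]}
    - {"xyz":[-6.15,12.6,8],"rot":[0,0,0]}

```text
t: 4.55
tool_pos: [0.4853, -0.0602, 0.1216]
orientation: [3.087, 0.583, 0.0]
force: [0.1, -0.4, -0.4]
opening: 0.0153
```

Run:
```python
from h import *
s=read_state();print(s['t'],s['tool_pos'],s['opening'],s['force'])
c,im=shot('wrist','w3')
a=cv2.resize(im[130:340,190:460],None,fx=2.8,fy=2.8,interpolation=cv2.INTER_CUBIC);cv2.imwrite('pics/w3a.png',a)
ct,im=shot('top','t3'); 
a=cv2.resize(im[240:360,210:370],None,fx=5,fy=5,interpolation=cv2.INTER_CUBIC);cv2.imwrite('pics/t3a.png',a)
ct,im=shot('scene','s3'); 
a=cv2.resize(im[220:350,260:420],None,fx=4.5,fy=4.5,interpolation=cv2.INTER_CUBIC);cv2.imwrite('pics/s3a.png',a)
```

```text
4.55 [ 0.48530516 -0.06018717  0.12161155] 0.015292511238855822 [ 0.05118515 -0.37756212 -0.38871419]
```

View pics/w3a.png

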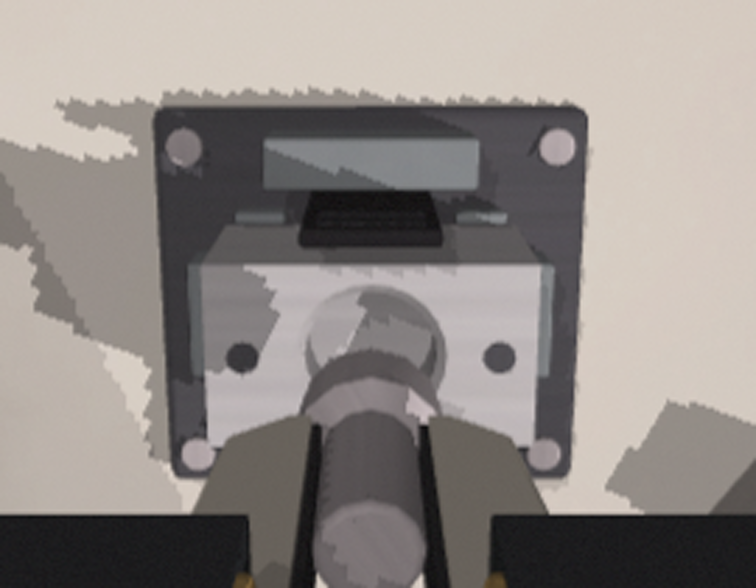

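View pics/s3a.png

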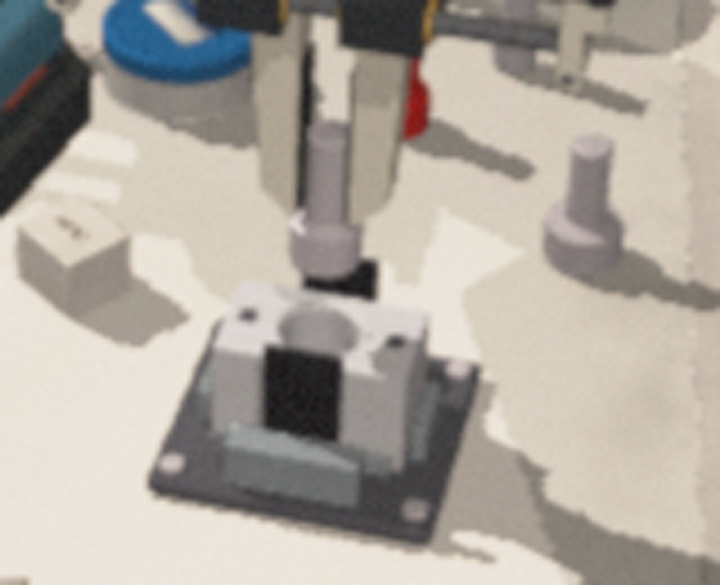

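Run:
```python
from h import *
c=calibration('wrist');s=read_state();p=s['tool_pos']
f=lambda q:(np.array(q)+.5)/2.8-.5+[190,130]
th=np.radians(21.2);ex=np.array([np.cos(th),np.sin(th)]);ey=np.array([-ex[1],ex[0]])
def loc(P): d=P[:2]-p[:2]; return (np.array([d@ex,d@ey])*1000).round(2)
for nm,q,z in [('bl',(200,264),.05),('br',(540,264),.05),('fl',(207,446),.05),('fr',(535,446),.05),('h1',(242,357),.05),('h2',(499,357),.05),
  ('footL',(302,405),.09),('footR',(440,405),.09),('topc',(370,547),.0796+.055)]:
    print(nm,loc(onz(c,*f(q),z)))
g=lambda P:(proj(c,P)-[190,130]+.5)*2.8-.5
b=p[2]-.042
print('pred foot bottom',g([p[0],p[1],b]),'foot top c',g([p[0],p[1],b+.018]),'top',g([p[0],p[1],b+.055]))
```

```text
bl [-35.23  20.83]
br [34.47 20.9 ]
fl [-35.32 -19.29]
fr [ 35.09 -19.22]
h1 [-27.21   0.79]
h2 [26.71  0.85]
footL [-12.21   5.14]
footR [11.78  5.17]
topc [-0.41  1.42]
pred foot bottom [372.03704431 411.45495856] foot top c [372.29737037 449.85429029] top [373.02149054 556.6654594 ]
```

View pics/t3a.png

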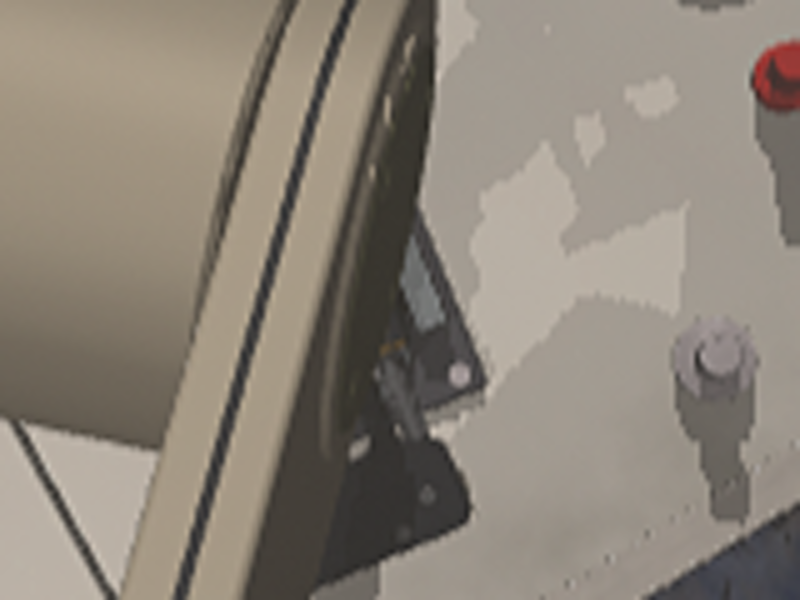

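In the carrier's frame, the socket centre is (-0.3, +0.8) mm from the TCP, and the plug is at about (-0.4, +0.5..1.4) mm. That's within tolerance, so I'll lower it gently.

Emit:
carry_out:
  steps:
    - {"xyz":[0,0,-1.2],"rot":[0,0,0]}
    - {"xyz":[-0.02,0.02,-2.2],"rot":[0,0,0]}
    - {"xyz":[-0.02,0.02,-2.8],"rot":[0,0,0]}
    - {"xyz":[-0.02,0.02,-3.2],"rot":[0,0,0]}
    - {"xyz":[-0.02,0.02,-3.5],"rot":[0,0,0]}
    - {"xyz":[-0.02,0.02,-3.5],"rot":[0,0,0]}

```text
t: 5.3
tool_pos: [0.4848, -0.0602, 0.086]
orientation: [-3.087, -0.581, 0.001]
force: [-0.6, -0.5, -0.5]
opening: 0.0157
```

Emit:
carry_out:
  steps:
    - {"xyz":[0,0,-0.3],"rot":[0,0,0]}
    - {"xyz":[0,0,-0.6],"rot":[0,0,0]}
    - {"xyz":[0,0,-0.9],"rot":[0,0,0]}
    - {"xyz":[0,0,-1.1],"rot":[0,0,0]}
    - {"xyz":[0,0,-1.2],"rot":[0,0,0]}
    - {"xyz":[0,0,-1.2],"rot":[0,0,0]}

```text
t: 5.9
tool_pos: [0.485, -0.0602, 0.0744]
orientation: [-3.087, -0.581, 0.0]
force: [0.1, -0.2, -0.4]
opening: 0.016
```

It's inside the socket with about 1 mm left to the floor and no side force. Lower 1 mm more and let go.

Emit:
carry_out:
  steps:
    - {"xyz":[0,0,-0.1],"rot":[0,0,0]}
    - {"xyz":[0,0,-0.1],"rot":[0,0,0]}

```text
t: 6.1
tool_pos: [0.4851, -0.0602, 0.0735]
orientation: [3.087, 0.581, 0.0]
force: [-0.5, -0.1, -1.8]
opening: 0.0159
```

Emit:
carry_out:
  steps:
    - {"xyz":[0,0,0],"rot":[0,0,0]}
    - {"xyz":[0,0,0],"rot":[0,0,0]}
    - {"xyz":[0,0,0],"rot":[0,0,0]}
    - {"xyz":[0,0,0],"rot":[0,0,0]}
    - {"xyz":[0,0,0],"rot":[0,0,0]}
    - {"xyz":[0,0,0],"rot":[0,0,0]}
  grip: 0.6

```text
t: 6.7
tool_pos: [0.4851, -0.0602, 0.0736]
orientation: [3.087, 0.581, 0.0]
force: [-0.2, 0.4, -0.3]
opening: 0.0547
```

Run:
```python
from h import *
s=read_state();print(s['t'],s['tool_pos'],s['opening'],s['force'])
c,im=shot('wrist','w4')
a=cv2.resize(im[150:390,180:460],None,fx=2.4,fy=2.4,interpolation=cv2.INTER_CUBIC);cv2.imwrite('pics/w4a.png',a)
ct,im=shot('scene','s4')
a=cv2.resize(im[220:350,260:420],None,fx=4.5,fy=4.5,interpolation=cv2.INTER_CUBIC);cv2.imwrite('pics/s4a.png',a)
```

```text
6.7 [ 0.4851072 -0.0602161  0.0735828] 0.05465345429859677 [-0.18120632  0.44987417 -0.28870508]
```

View pics/w4a.png

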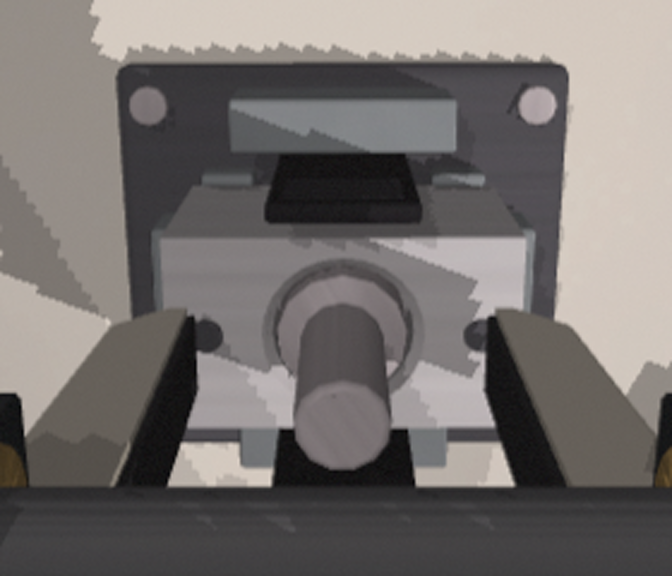

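View pics/s4a.png

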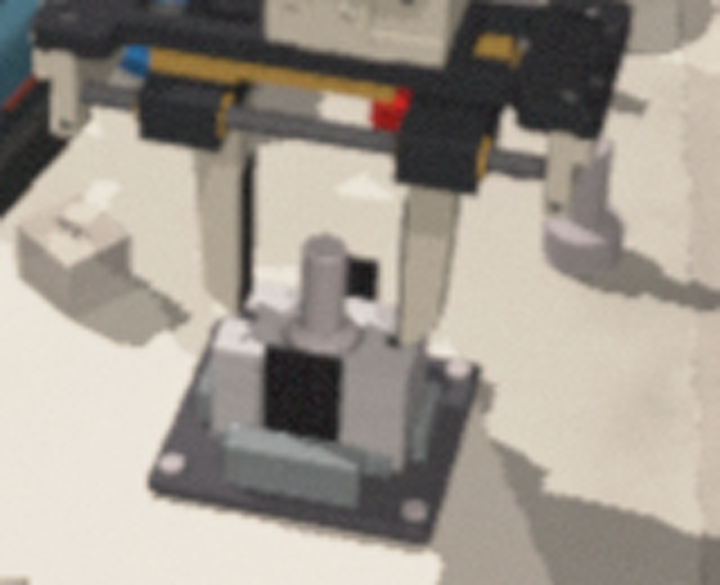

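The plug is home: contact came at the expected height and the foot top is flush with the face. The wrist crop shows it at (343,320), and the scene crop shows it upright. Next I'll rise, open fully and turn -90°.

Emit:
carry_out:
  steps:
    - {"xyz":[0,0,2],"rot":[0,0,0]}
    - {"xyz":[0,0,5],"rot":[0,0,0]}
    - {"xyz":[0,0,7.5],"rot":[0,0,0]}
    - {"xyz":[0,0,7.5],"rot":[0,0,-8]}
    - {"xyz":[0,0,7.5],"rot":[0,0,-16]}
    - {"xyz":[0,0,7.5],"rot":[0,0,-24]}
    - {"xyz":[0,0,7.5],"rot":[0,0,-32]}
    - {"xyz":[0,0,7.5],"rot":[0,0,-40]}
    - {"xyz":[0,0,7.5],"rot":[0,0,-48]}
    - {"xyz":[0,0,7.5],"rot":[0,0,-48]}

```text
t: 7.8
tool_pos: [0.4851, -0.0602, 0.1485]
orientation: [-3.056, 0.729, -0.0]
force: [-0.6, -0.7, -0.3]
opening: 0.0557
```

Emit:
carry_out:
  steps:
    - {"xyz":[0,0,0],"rot":[0,0,-8]}
    - {"xyz":[0,0,0],"rot":[0,0,-16]}
    - {"xyz":[0,0,0],"rot":[0,0,-24]}
    - {"xyz":[0,0,0],"rot":[0,0,-32]}
    - {"xyz":[0,0,0],"rot":[0,0,-40]}
    - {"xyz":[0,0,0],"rot":[0,0,-42]}
    - {"xyz":[0,0,0],"rot":[0,0,-42]}
    - {"xyz":[0,0,0],"rot":[0,0,-42]}
  grip: 1

```text
t: 8.6
tool_pos: [0.485, -0.0602, 0.1485]
orientation: [2.597, -1.767, -0.0]
force: [0.2, 0.3, -0.1]
opening: 0.0933
```

Run:
```python
from h import *
s=read_state();print(s['t'],s['tool_pos'],s['opening'],s['force'],s['q'])
M=R.from_rotvec(s['orientation']).as_matrix();print(M.round(4),np.degrees(np.arctan2(M[1,0],M[0,0])))
c,im=shot('wrist','w5')
```

```text
8.6 [ 0.48504151 -0.06019111  0.14850981] 0.0932968000679307 [ 0.2132682   0.31519798 -0.11116462] [-2.28399615e-01 -1.14644667e-01  1.89582297e+00 -1.51547423e-05
  1.36051966e+00  9.66651744e-01]
[[ 3.670e-01 -9.302e-01 -1.000e-04]
 [-9.302e-01 -3.670e-01  0.000e+00]
 [-0.000e+00  1.000e-04 -1.000e+00]] -68.47121803967046
```

View pics/w5.png

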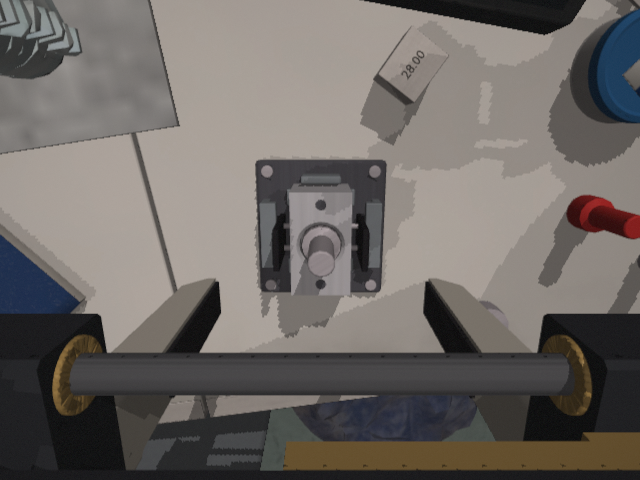

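The wrist view shows the docked carrier with the plug at (321,245), square and centred between the fingers. I'll check the lateral offset numerically.

Run:
```python
from h import *
c=calibration('wrist');p=read_state()['tool_pos'];im=cv2.imread('pics/w5.png')
a=cv2.resize(im[150:310,240:400],None,fx=3.7,fy=3.7,interpolation=cv2.INTER_CUBIC);cv2.imwrite('pics/w5a.png',a)
th=np.radians(21.3);ex=np.array([np.cos(th),np.sin(th)]);ey=np.array([-ex[1],ex[0]])
for q in [(320.7,205),(320.5,285)]:
    d=onz(c,*q,.05)[:2]-p[:2]; print(d@ex*1000,d@ey*1000)
print(proj(c,[p[0],p[1],.05]))
```

```text
26.824143502612994 0.3282116399137028
-27.708270448089497 0.3121471259928573
[321.08872187 245.47381976]
```

View pics/w5a.png

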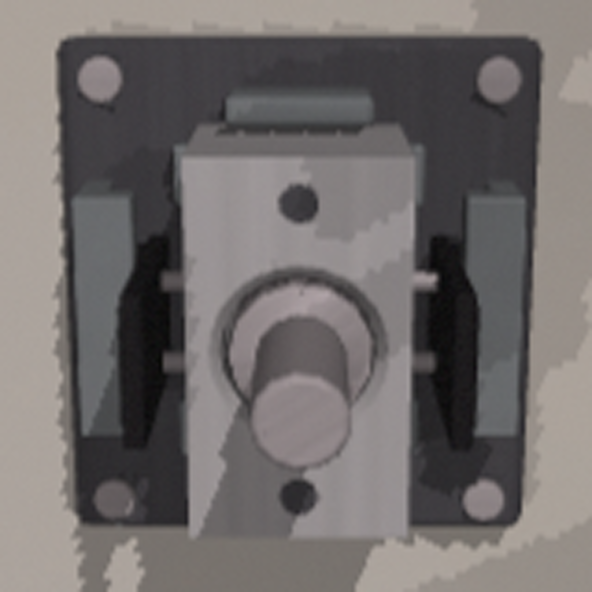

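Centred to within 0.5 mm. Descending to pinch height, TCP z = 0.050.

Emit:
carry_out:
  steps:
    - {"xyz":[0,0,-2],"rot":[0,0,0]}
    - {"xyz":[0,0,-4],"rot":[0,0,0]}
    - {"xyz":[0,0,-6],"rot":[0,0,0]}
    - {"xyz":[0,0,-7.5],"rot":[0,0,0]}
    - {"xyz":[0,0,-8.8],"rot":[0,0,0]}
    - {"xyz":[0,0,-9.5],"rot":[0,0,0]}
    - {"xyz":[0,0,-9.85],"rot":[0,0,0]}
    - {"xyz":[0,0,-9.85],"rot":[0,0,0]}

```text
t: 9.45
tool_pos: [0.4851, -0.0602, 0.05]
orientation: [2.594, -1.772, -0.0]
force: [0.1, 0.1, 0.5]
opening: 0.093
```

Emit:
carry_out:
  steps:
    - {"xyz":[0,0,0],"rot":[0,0,0]}
    - {"xyz":[0,0,0],"rot":[0,0,0]}
    - {"xyz":[0,0,0],"rot":[0,0,0]}
    - {"xyz":[0,0,0],"rot":[0,0,0]}
    - {"xyz":[0,0,0],"rot":[0,0,0]}
    - {"xyz":[0,0,0],"rot":[0,0,0]}
    - {"xyz":[0,0,0],"rot":[0,0,0]}
    - {"xyz":[0,0,0],"rot":[0,0,0]}
  grip: 0
  force: 30

```text
t: 10.25
tool_pos: [0.4852, -0.0599, 0.0507]
orientation: [-2.593, 1.772, 0.0]
force: [-2.1, 2.6, 7.0]
opening: 0.0465
```

The opening is 46.5 mm, so both catches are fully pinched. I'll lift slowly and watch the force.

Emit:
carry_out:
  steps:
    - {"xyz":[0,0,0],"rot":[0,0,0]}
    - {"xyz":[0,0,0.2],"rot":[0,0,0]}
    - {"xyz":[0,0,0.5],"rot":[0,0,0]}
    - {"xyz":[0,0,0.8],"rot":[0,0,0]}
    - {"xyz":[0,0,0.8],"rot":[0,0,0]}

```text
t: 10.75
tool_pos: [0.4852, -0.0603, 0.0583]
orientation: [-2.594, 1.773, -0.0]
force: [1.1, 0.2, -4.3]
opening: 0.0464
```

Run:
```python
from h import *
s=read_state();print(s['t'],s['tool_pos'],s['opening'],s['force'],s['wrist_torque'])
c,im=shot('wrist','w6')
ct,im=shot('scene','s6')
a=cv2.resize(im[220:350,260:420],None,fx=4.5,fy=4.5,interpolation=cv2.INTER_CUBIC);cv2.imwrite('pics/s6a.png',a)
```

```text
10.75 [ 0.48517709 -0.060295    0.05826686] 0.0464408595226974 [ 1.09271493  0.16861938 -4.2715782 ] [-0.06839614 -0.03906256 -0.00755565]
```

View pics/w6.png

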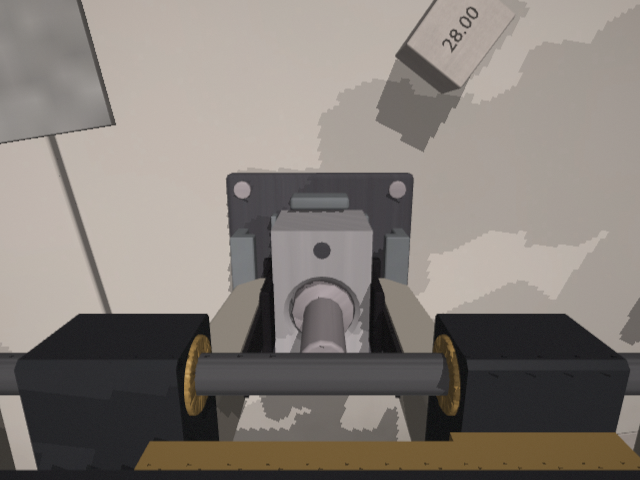

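View pics/s6a.png

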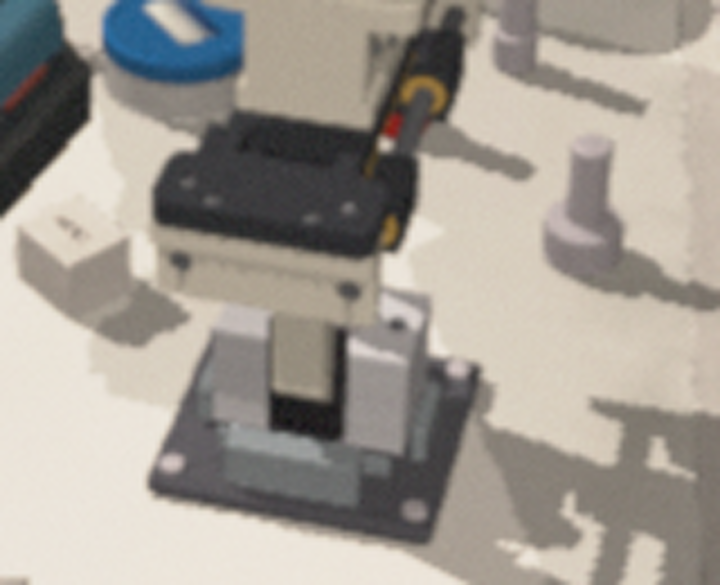

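The carrier is rising level with the plug in it, and the pull is about its weight. I'll lift it the rest of the way.

Emit:
carry_out:
  steps:
    - {"xyz":[0,0,0.5],"rot":[0,0,0]}
    - {"xyz":[0,0,1.2],"rot":[0,0,0]}
    - {"xyz":[0,0,2.2],"rot":[0,0,0]}
    - {"xyz":[0,0,3.5],"rot":[0,0,0]}
    - {"xyz":[0,0,5],"rot":[0,0,0]}
    - {"xyz":[0,0,6.5],"rot":[0,0,0]}
    - {"xyz":[0,0,8],"rot":[0,0,0]}
    - {"xyz":[0,0,9.5],"rot":[0,0,0]}
    - {"xyz":[0,0,10.7],"rot":[0,0,0]}
    - {"xyz":[0,0,11.5],"rot":[0,0,0]}

```text
t: 11.85
tool_pos: [0.4856, -0.0603, 0.1747]
orientation: [-2.593, 1.772, -0.002]
force: [-0.4, 0.6, -4.1]
opening: 0.0463
```

Emit:
carry_out:
  steps:
    - {"xyz":[0,0,0],"rot":[0,0,0]}
    - {"xyz":[0,0,0],"rot":[0,0,0]}
    - {"xyz":[0,0,0],"rot":[0,0,0]}
    - {"xyz":[0,0,0],"rot":[0,0,0]}
    - {"xyz":[0,0,0],"rot":[0,0,0]}

```text
t: 12.35
tool_pos: [0.4847, -0.0601, 0.1724]
orientation: [2.594, -1.772, -0.002]
force: [1.0, 0.3, -3.8]
opening: 0.046
```

Run:
```python
from h import *
s=read_state();print(s['t'],s['tool_pos'],s['opening'],s['force'],s['wrist_torque'])
c,im=shot('wrist','w7')
ct,im=shot('scene','s7')
a=cv2.resize(im[180:340,260:430],None,fx=3.7,fy=3.7,interpolation=cv2.INTER_CUBIC);cv2.imwrite('pics/s7a.png',a)
```

```text
12.35 [ 0.48472697 -0.06010966  0.17240509] 0.04596798664860035 [ 0.96569124  0.34783998 -3.76493824] [ 0.02907547  0.0258708  -0.04480269]
```

View pics/w7.png

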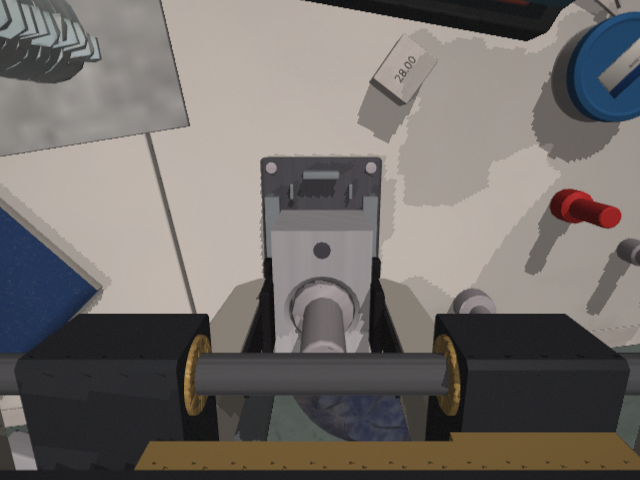

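View pics/s7a.png

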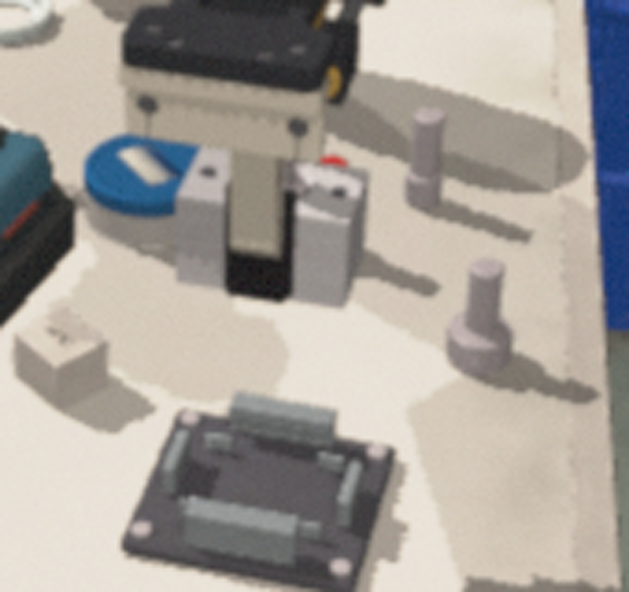

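The wrist view has the carrier at the same pixels as before the lift (hole at (321,250), plug foot at (322,305)), so it hasn't slipped. The dock is empty and the other plugs are standing. Handing in.

```bash
python3 -c "
from plant import *
print(close_job()); s=read_state(); print(s['t'],s['tool_pos'],s['opening'])"
```

```text
the job is handed in; nothing more can be done
None
the job is handed in; nothing more can be done
```

I set the 26 mm plug in the carrier's socket and let go of it. Then I pinched both catches and lifted the carrier about 12 cm straight out of the dock. I handed the job in at about 12.5 s with the arm still holding it; no verdict was reported.

**Choosing the plug:** its foot measured 25.5 mm, against 32.6 mm for the thick-footed plug. I picked out the thin-footed one by its relative width only. The red decoy was left alone.

**Last checks before handing in:**
- **Grip:** the fingers read a 46.0 mm opening, slightly under the stated 48 mm for fully pinched catches.
- **Lift:** the TCP was at z = 0.172 m, up from 0.050 m at the pinch. The downward force was 3.8 N, roughly the weight of carrier and plug, and the dock was empty in the pictures.
- **Plug and carrier:** the plug looked flush in its socket, and the carrier looked level with no sign of slipping.
- **Other objects:** the other two plugs were standing. The tin and block looked undisturbed. The flask wasn't in the last close-up views, but nothing went near it.

One reading I can't explain: a brief +7 N upward force while the catches were being pinched, which was gone by the next reading. No check failed.

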